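# Close the Dewar with the stopper that fits

## Robot

A 7-joint arm with a two-finger parallel gripper is mounted at the origin on the work surface. World frame = base frame: x ahead of the robot, y to its left, z up, the work surface at z = 0. Lengths are in m, angles in rad, forces in N, time in s.
With the tool pointing down it reaches from about 0.425 to 0.925 m from the base axis. Payload 6.8 kg.
Tool frame: the origin (TCP) lies on the centre line of the jaws, within the pads' length; the fingertips stand 11 mm ahead of it and the grasp point (between the pads) lies 8 mm behind it; z points along the fingers, y is the direction in which the jaws open and shut (so a half turn about z gives the same grasp; the last joint's range is limited). The gripper opens to 85 mm and grips with 20 to 120 N. Pads are 22 mm wide; open, the fingers measure 114 mm over their backs; the gripper's body (76 mm by 85 mm) begins 54 mm behind the grasp point. The pads swing forward as they close: fully open they stand 13 mm farther back than shut.
Start: joints at [1.075, 0.477, 0.022, 1.555, -0.011, 1.109, -0.083], TCP at [0.255, -0.625, 0.242] pointing down, gripper open.
Joint ranges: [-2.96, 2.96], [-0.34, 2.1], [-1.41, 1.46], [0.24, 2.44], [-1.37, 4.51], [0.17, 1.92], [-2.96, 2.96]. Speed limits (rad/s): [2.39, 2.39, 3.14, 3.14, 3.14, 3.14, 3.14].

## Interface

Orientations are given as a rotation vector (axis times angle).
In Python, from bench import r gives the robot as it stands.
- The arm moves only by the tool send_rows, never from a script. Its argument "deltas" is a list of rows, each a list of 7 numbers: the opening, from 0 (shut) to 1 (fully open), then the shift along the tool's x, y, z as a fraction of full scale, then the turn, a rotation vector about the tool's x, y, z as a fraction of full scale. In form: [[hand, x, y, z, ax, ay, az], ...]. A call has 1 to 20 rows; each row is the pose to reach, as a shift and turn from the pose commanded when the call began, along the tool's axes at that moment, turning the shorter way round; what a row does not reach only later rows make up. Full scale, the value 1, is 150 mm for a shift and 180 degrees for a turn. A row lasts 1/12 s, in which the tool goes at most 41.7 mm and 7.16 degrees, less where a joint would pass 70% of its speed; a pose out of reach is approached as far as the arm can. A call with a number of a shift or a turn outside -1 to 1 is refused whole. A call with a gripper value outside its range is refused whole. The fingers move at their own pace and stop on an object; "squeeze" is the grip in N (left out, the last holds). Time passes only in rows, so rows that repeat a pose let the fingers close. It gives the time, the measured TCP pose, the force and the opening at its end, in the units of the state.
- r.get_obs(): the state, without advancing time (a new reading comes with each control period).
- r.grab_frame(name): name is "scene" or "top" or "wrist"; returns a dict with "pixels" (400x640x3 uint8, red, green, blue), "camera_matrix" (3x3 intrinsics, pixels), "dist_coeffs" ([k1, k2, p1, p2, k3] as OpenCV has them; the pictures are not rectified), "rvec" (rotation vector, rad) and "tvec" (3), from world to camera coordinates, as OpenCV has them. Camera axes: x right, y down, z forward; pixel columns grow to the right and rows downward; lengths in m; the calibration is good to about 2 mm. A picture is of the moment at which its call begins. There is no depth.
- r.hand_in(): hands the job in, once; it reports no verdict.
The state is a dict: "clock": time; "joints": joint angles; "qvel": joint speeds; "tau": joint torques, N m; "tcp_pos": TCP position; "orientation": TCP orientation; "contact_force": force on the tool from outside, world axes, zero at the start; "moment": the same for the moment, N m; "grip_width": finger opening in m.
Only numpy, scipy, OpenCV 4.12 (cv2) and the standard library are available. Lean on these libraries where they do the work, as an engineer would, in place of code of your own. Each camera call takes 0.05 s, during which the arm holds its last target. There are 200 camera calls.

## Task

Three loose white stoppers stand in the compartments of the stock bin. Take the middle-sized one, which fits the open steel Dewar flask, lower it plug first into the flask's mouth, keeping hold of it until the plug is inside the neck, and leave it there upright with its flange resting on the rim. Leave the small and the large stopper where they stand in the bin.

Things in the scene. Friction and masses are not known exactly. Their poses are not given: they have to be found in the camera images.
- middle_post (a point): White plastic stopper to use, upright, z axis up, 60 g, 74 mm high. From below: round plug 26 mm across, 22 long; flange 68 across, 8 thick; round grip post 28 across, 44 high. This point: middle of the post, on the axis, 22 above the flange's top, 52 above the foot. Stands in any one of the three compartments of a fixed grey bin: 125 x 360 mm, floor 5 thick, walls 35 high.
- mouth (a point): Centre of the mouth of the steel Dewar flask, at rim height, z up. Flask: round, 92 mm across, 135 high, fixed upright on the bench. Neck 54 mm across outside, 46 inside, open and empty: the 26 mm plug has 10 mm to spare all round; the 68 mm flange rests on the rim, the grip post's middle then 30 mm above this point.
- small_post (a point): Bystander in another compartment (each about 115 x 113 mm): small stopper of the same plastic, plug 18 mm, flange 36, grip post 18 across, 74 high in all. This point: middle of its grip post, 52 mm above its foot. It would fall through the neck. Leave it.
- large_post (a point): Bystander in another compartment: large stopper of the same plastic, plug 52 mm, flange 90, grip post 34 across, 74 high in all. This point: middle of its grip post, 52 mm above its foot. Its plug does not enter the neck. Leave it.
There are look-alikes about, which are no part of the job. What is shaped like the part that bears middle_post but orange or turquoise is not meant.

How it is judged:
By the outcome, as a careful person would: the job done as asked, in the order asked, and still so for the second after the job is handed in, with the robot touching nothing.
It also fails if it takes over 42 s, if anything falls off the work surface, if the arm or the gripper's body presses on something with over 40 N, if the wrist force passes 120 N, or if a joint passes its speed limit or range.

## Working session

There is one attempt and no reset: what is moved stays moved. The work goes in short steps, Python scripts to look and compute and a tool call to move; the robot and the scene stay as the last step left them, time stands still between calls to the robot, and variables do not carry over. Pictures are saved under pics/ and viewed, about 8 in all and at most 12, crops included, and the job is handed in when it is done.

Besides the shell and the picture viewer there is one more tool, called after "Call:" by a JSON object that holds its "method" and its "body", one argument or row to a line. send_rows: Moves the arm, as the interface text tells. Shift numbers are shares of 150 mm and turn numbers shares of 180 degrees, none past 1 either way. Its arguments: {"type":"object","properties":{"deltas":{"type":"array","items":{"type":"array","items":{"type":"number"}}},"squeeze":{"type":"number"}},"required":["deltas"]}

```bash
mkdir -p pics
cat > h.py <<'E'
import numpy as np, cv2, pickle
from scipy.spatial.transform import Rotation as R
def P(f): return cv2.Rodrigues(np.array(f["rvec"],float))[0], np.array(f["tvec"],float).ravel()
def ray(f,uv):
    p=cv2.undistortPoints(np.array([[uv]],float),np.array(f["camera_matrix"],float),np.array(f["dist_coeffs"],float)).ravel()
    M,t=P(f); return -M.T@t, M.T@np.array([p[0],p[1],1.])
def onz(f,uv,z):
    c,d=ray(f,uv); return c+d*(z-c[2])/d[2]
def tri(obs):
    A=np.zeros((3,3));b=np.zeros(3)
    for f,uv in obs:
        c,d=ray(f,uv); d/=np.linalg.norm(d); Q=np.eye(3)-np.outer(d,d); A+=Q;b+=Q@c
    return np.linalg.solve(A,b)
def proj(f,X): return cv2.projectPoints(np.array(X,float).reshape(-1,3),np.array(f["rvec"],float),np.array(f["tvec"],float),np.array(f["camera_matrix"],float),np.array(f["dist_coeffs"],float))[0].reshape(-1,2)
def save(f,n,crop=None,s=1):
    im=f["pixels"][:,:,::-1]
    if crop: x0,y0,x1,y1=crop; im=im[y0:y1,x0:x1]
    cv2.imwrite("pics/"+n,cv2.resize(im,None,fx=s,fy=s,interpolation=cv2.INTER_CUBIC))
def load(n): return pickle.load(open(n+".pkl","rb"))
E
python3 - <<'E'
from h import *
from bench import r
print(r.get_obs())
for n in ["scene","top"]:
    f=r.grab_frame(n); pickle.dump(f,open(n+".pkl","wb")); save(f,n+"0.png",s=1.25)
    print(n,-P(f)[0].T@P(f)[1])
E
```

```text
{'clock': 0.0, 'joints': array([ 1.0749    ,  0.4777985 ,  0.02231048,  1.55647015, -0.01149667,
        1.10929148, -0.08311971]), 'qvel': array([-1.25642078e-03,  2.13643497e-04, -8.38060608e-06, -6.49919181e-04,
       -1.15607758e-03,  5.24642663e-04,  9.69088753e-04]), 'tau': array([-1.33371987e-04, -5.96449900e+01,  1.60761058e+00, -2.81192923e+01,
        1.24613161e-02,  9.38696845e-03,  8.71156203e-06]), 'tcp_pos': array([ 0.25503385, -0.62433896,  0.24131831]), 'orientation': array([-3.08096880e+00, -6.05041834e-01,  7.50300146e-04]), 'contact_force': array([ 0.60334076, -1.38105492, -0.36416065]), 'moment': array([-0.00225487, -0.0026048 , -0.01369374]), 'grip_width': 0.08502364685457463}
scene [ 1.13422584 -0.47283777  0.68183098]
top [0.45128864 0.02004775 0.97146697]
```

View pics/scene0.png

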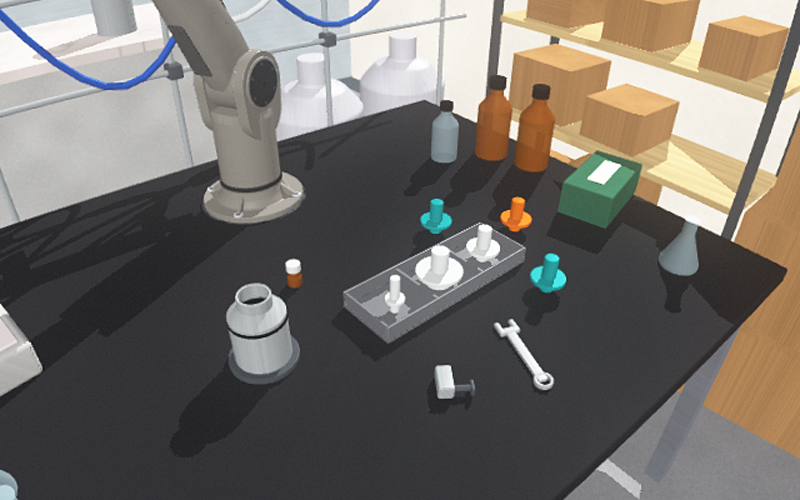

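View pics/top0.png

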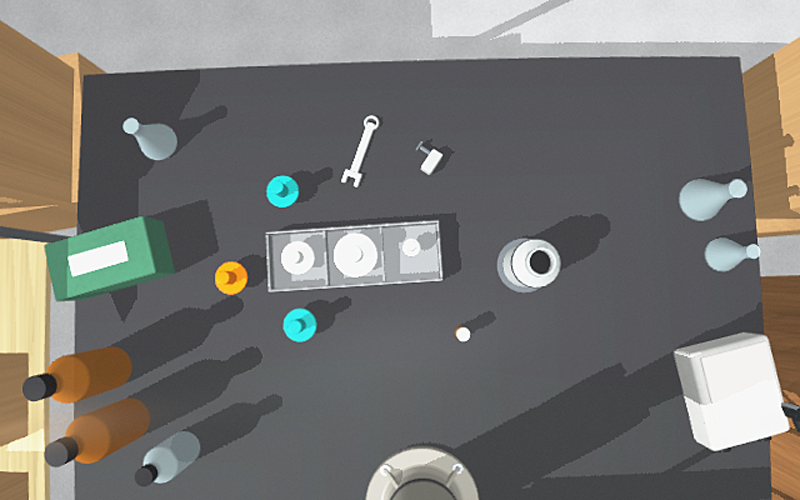

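Candidates (800-px pictures, top/scene): white stoppers at (297,257)/(484,240), (355,255)/(440,265) and (411,247)/(395,293); orange at (231,278)/(516,213); turquoise at (283,191)/(548,272) and (299,324)/(436,216). In the top view the white flanges are about 34, 44 and 18 px wide, matching 68, 90 and 36 mm. So the middle one is at (297,257)/(484,240). I'll check it in a crop.

Run:
```python
from h import *
a=load("top");b=load("scene")
def c(f,box,s):
    x0,y0,x1,y1=box; return cv2.resize(f["pixels"][y0:y1,x0:x1,::-1],None,fx=s,fy=s,interpolation=cv2.INTER_CUBIC)
def pad(im): 
    o=np.zeros((300,400,3),np.uint8);o[:min(300,im.shape[0]),:min(400,im.shape[1])]=im[:300,:400];return o
g=np.vstack([np.hstack([pad(c(a,(205,175,285,235),5)),pad(c(b,(350,165,430,225),5))]),np.hstack([pad(c(a,(390,180,470,240),5)),pad(c(b,(165,215,265,290),4))])])
cv2.imwrite("pics/crop1.png",g)
print(proj(a,[[0,0,0],[.255,-.625,.24],[.5,.3,0]]),proj(b,[.255,-.625,.24]))
```

```text
[[336.41754859 401.40970441]
 [643.40810286 316.04509946]
 [219.5469277  212.26293081]] [[-58.87699177 207.88155825]]
```

View pics/crop1.png

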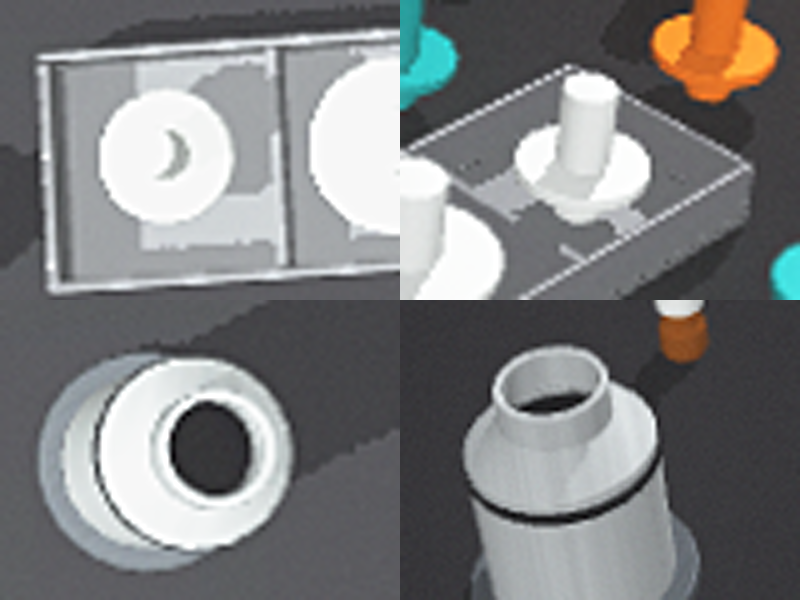

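The crop confirms the chosen stopper: white, medium flange, in the end compartment. In the top view its flange centre is at crop (166,157). In the scene view its flange is at (583,163) and its post top at (591,85). The flask rim is at about (214,447) in the top crop and (550,382) in the scene crop, and the neck is open and empty.

Run:
```python
from h import *
a=load("top");b=load("scene")
T=lambda u,v,x0,y0,s:((u+.5)/s-.5+x0,(v+.5)/s-.5+y0)
fa=T(166.5,157,205,175,5); fb=T(183,163,350,165,5); pb=T(191,85,350,165,5)
print("flange",onz(a,fa,.034),onz(b,fb,.035),tri([(a,fa),(b,fb)])," posttop",onz(b,pb,.079))
ma=T(213,147,390,180,5); mb=T(150,82,165,215,4)
print("mouth",onz(a,ma,.135),onz(b,mb,.135),tri([(a,ma),(b,mb)]))
# bin corners top crop
for u,v in [(40,57),(50,291)]: print("bin corner",onz(a,T(u,v,205,175,5),.035))
for u,v in [(441,220),(441,280)]: print("bin corner",onz(a,(u/1.25,v/1.25),.035))
# check overlays: predicted flange/rim extents
def ext(f,c,rad):
    t=np.linspace(0,6.283,100);q=proj(f,np.c_[c[0]+rad*np.cos(t),c[1]+rad*np.sin(t),0*t+c[2]]);return q.min(0),q.max(0)
M=tri([(a,ma),(b,mb)]);M[2]=.135
for f,(x0,y0,s) in ((a,(390,180,5)),(b,(165,215,4))):
    for rad in(.023,.027): print([(e-[x0,y0]+.5)*s for e in ext(f,M,rad)])
from bench import r
o=r.get_obs();print(R.from_rotvec(o["orientation"]).as_matrix())
```

```text
flange [0.51335961 0.24229079 0.034     ] [0.51507543 0.24392999 0.035     ] [0.51413708 0.24315599 0.03457794]  posttop [0.51262385 0.24623529 0.079     ]
mouth [ 0.48894059 -0.22793911  0.135     ] [ 0.48678318 -0.22808181  0.135     ] [ 0.48859088 -0.22814655  0.13613384]
bin corner [0.56689956 0.30788183 0.035     ]
bin corner [0.44566519 0.30306277 0.035     ]
bin corner [ 0.58366758 -0.05611053  0.035     ]
bin corner [ 0.46005695 -0.05242131  0.035     ]
[array([164.09645285,  98.29049584]), array([263.75666257, 198.40761652])]
[array([155.41224254,  89.62139178]), array([272.40239535, 207.14889503])]
[array([102.32922914,  53.66625283]), array([201.76045286, 116.70539624])]
[array([93.64437079, 48.43336348]), array([210.37008444, 122.44763351])]
[[ 9.25720145e-01  3.78208580e-01 -6.94776896e-04]
 [ 3.78209202e-01 -9.25719076e-01  1.41121013e-03]
 [-1.09436445e-04 -1.56915667e-03 -9.99998763e-01]]
```

Call:
{"method": "send_rows", "body": {
  "deltas": [
    [1,0.1,-0.1,0,0,0,0],
    [1,0.25,-0.25,0,0,0,0],
    [1,0.45,-0.42,0,0,0,0],
    [1,0.65,-0.6,0,0,0,0],
    [1,0.8,-0.75,0,0,0,0],
    [1,0.9,-0.85,0,0,0,0],
    [1,0.9,-0.85,0,0,0,0]
  ]
}}

```text
clock: 0.68
tcp_pos: [0.335, -0.4506, 0.242]
orientation: [-3.078, -0.616, -0.002]
contact_force: [-0.0, 0.2, -0.4]
grip_width: 0.0852
```

Call:
{"method": "send_rows", "body": {
  "deltas": [
    [1,0.2,-0.2,0,0,0,0],
    [1,0.4,-0.42,0,0,0,0],
    [1,0.6,-0.63,0,0,0,0],
    [1,0.8,-0.84,0,0,0,0],
    [1,0.9,-0.95,0,0,0,0]
  ]
}}

```text
clock: 1.1
tcp_pos: [0.404, -0.2698, 0.2422]
orientation: [-3.081, -0.608, -0.0]
contact_force: [0.0, -0.8, 0.3]
grip_width: 0.0856
```

Call:
{"method": "send_rows", "body": {
  "deltas": [
    [1,0.2,-0.2,0,0,0,0],
    [1,0.4,-0.38,0,0,0,0],
    [1,0.6,-0.55,0,0,0,0],
    [1,0.8,-0.72,0,0,0,0],
    [1,1,-0.9,0,0,0,0]
  ]
}}

```text
clock: 1.52
tcp_pos: [0.4915, -0.0903, 0.2423]
orientation: [3.083, 0.603, 0.0]
contact_force: [0.5, -0.1, -0.0]
grip_width: 0.0853
```

Call:
{"method": "send_rows", "body": {
  "deltas": [
    [1,0.1,-0.2,0,0,0,0],
    [1,0.2,-0.4,0,0,0,0],
    [1,0.3,-0.6,0,0,0,0],
    [1,0.4,-0.8,0,0,0,0],
    [1,0.5,-1,0,0,0,0],
    [1,0.5,-1,0,0,0,0],
    [1,0.5,-1,0,0,0,0],
    [1,0.5,-1,0,0,0,0]
  ]
}}

```text
clock: 2.18
tcp_pos: [0.5037, 0.0749, 0.2419]
orientation: [3.082, 0.604, -0.001]
contact_force: [0.1, -0.9, -0.9]
grip_width: 0.0856
```

```bash
cat >> h.py <<'E'
def go(o,tgt):
    M=R.from_rotvec(o["orientation"]).as_matrix(); print("pos",o["tcp_pos"].round(4),"t",o["clock"],"tilt",M[:,2].round(4),"shift",(M.T@(np.array(tgt)-o["tcp_pos"])/.15).round(3))
E
python3 - <<'E'
from h import *
from bench import r
f=r.grab_frame("wrist");pickle.dump(f,open("wrist.pkl","wb"));save(f,"wrist1.png",s=1.25)
go(r.get_obs(),[.5135,.243,.2])
E
```

```text
pos [0.5037 0.0744 0.242 ] t 2.2333 tilt [-7.e-04 -9.e-04 -1.e+00] shift [ 0.484 -1.017  0.279]
```

View pics/wrist1.png

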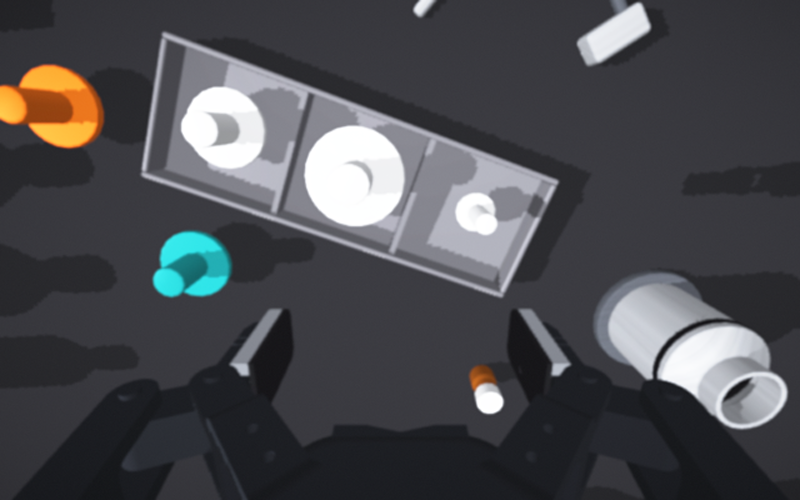

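The wrist view shows the middle stopper in the far compartment, with its flange centre at (222,127) and post top at about (201,129). The large and small stoppers are next to it, and the flask mouth is at (751,401). I'll triangulate across all three views.

Run:
```python
from h import *
a=load("top");b=load("scene");w=load("wrist")
T=lambda u,v,x0,y0,s:((u+.5)/s-.5+x0,(v+.5)/s-.5+y0)
q=lambda u,v:T(u,v,0,0,1.25)
print("flange",onz(w,q(222,127),.034),"top",onz(w,q(201,129),.079))
print("tri",tri([(a,T(166.5,157,205,175,5)),(b,T(183,163,350,165,5)),(w,q(222,127))]), tri([(b,T(191,85,350,165,5)),(w,q(201,129))]))
print("mouth",onz(w,q(751,401),.135),tri([(a,T(213,147,390,180,5)),(b,T(150,82,165,215,4)),(w,q(751,401))]))
```

```text
flange [0.51547778 0.24704939 0.034     ] top [0.51599642 0.24244362 0.079     ]
tri [0.51459405 0.24435667 0.03472091] [0.51708084 0.24061234 0.08344983]
mouth [ 0.48874658 -0.22661746  0.135     ] [ 0.48836166 -0.22793567  0.13505445]
```

Call:
{"method": "send_rows", "body": {
  "deltas": [
    [1,0.1,-0.2,0,0,0,0],
    [1,0.2,-0.4,0.05,0,0,0],
    [1,0.3,-0.6,0.1,0,0,0],
    [1,0.4,-0.8,0.2,0,0,0],
    [1,0.48,-1,0.28,0,0,0],
    [1,0.48,-1,0.28,0,0,0],
    [1,0.48,-1,0.28,0,0,0],
    [1,0.48,-1,0.28,0,0,0]
  ]
}}

```text
clock: 2.9
tcp_pos: [0.5142, 0.2401, 0.2001]
orientation: [3.082, 0.602, -0.001]
contact_force: [0.7, -0.2, -0.5]
grip_width: 0.0852
```

Call:
{"method": "send_rows", "body": {
  "deltas": [
    [1,0.01,-0.02,0.1,0,0,0],
    [1,0.01,-0.02,0.25,0,0,0],
    [1,0.01,-0.02,0.4,0,0,0],
    [1,0.01,-0.02,0.5,0,0,0],
    [1,0.01,-0.02,0.6,0,0,0],
    [1,0.01,-0.02,0.7,0,0,0],
    [1,0.01,-0.02,0.8,0,0,0],
    [1,0.01,-0.02,0.87,0,0,0],
    [1,0.01,-0.02,0.92,0,0,0],
    [1,0.01,-0.02,0.95,0,0,0],
    [1,0.01,-0.02,0.96,0,0,0],
    [1,0.01,-0.02,0.96,0,0,0]
  ],
  "squeeze": 40
}}

```text
clock: 3.9
tcp_pos: [0.5141, 0.2452, 0.0565]
orientation: [3.083, 0.605, 0.0]
contact_force: [1.6, -0.0, -0.0]
grip_width: 0.0853
```

Run:
```python
from h import *
from bench import r
f=r.grab_frame("wrist");g=r.grab_frame("scene");pickle.dump(f,open("wrist2.pkl","wb"))
im=np.vstack([cv2.resize(f["pixels"],(480,300)),cv2.resize(g["pixels"][130:255,280:480],(480,300))])[:,:,::-1]
cv2.imwrite("pics/pre.png",im); go(r.get_obs(),[.5145,.244,.054])
```

```text
pos [0.5143 0.2457 0.0569] t 4.0 tilt [ 1.e-03  5.e-04 -1.e+00] shift [-0.003  0.011  0.02 ]
```

View pics/pre.png

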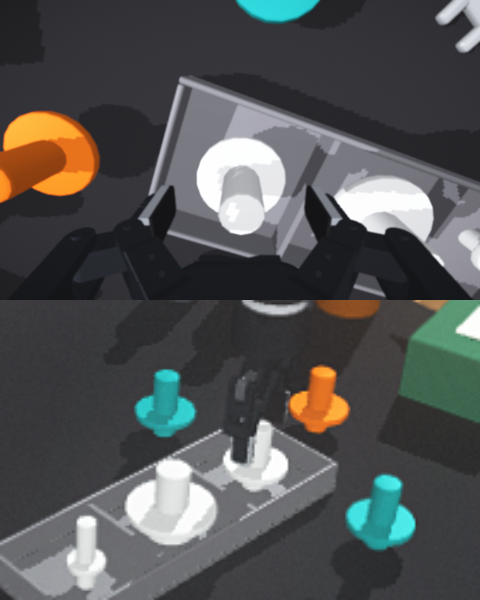

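Post is between the jaws (wrist panel: post top at about (242,215), flange centre at (241,175)). Checking the offset along the pads.

Run:
```python
from h import *
w=load("wrist2"); k=640/480
print(onz(w,(241*k,175*k),.034),onz(w,(242*k,216*k),.079))
print(proj(w,[[.5145,.244,.035],[.5145,.244,.079]])/k)
```

```text
[0.51951696 0.24651164 0.034     ] [0.51559785 0.2445616  0.079     ]
[[241.5694516  182.32768913]
 [242.18051897 217.85848108]]
```

Call:
{"method": "send_rows", "body": {
  "deltas": [
    [0.6,0.01,0,0,0,0,0],
    [0.4,0.01,0,0,0,0,0],
    [0.2,0.01,0,0,0,0,0],
    [0,0.01,0,0,0,0,0],
    [0,0.01,0,0,0,0,0],
    [0,0.01,0,0,0,0,0],
    [0,0.01,0,0,0,0,0],
    [0,0.01,0,0,0,0,0],
    [0,0.01,0,0,0,0,0],
    [0,0.01,0,0,0,0,0],
    [0,0.01,0,0,0,0,0],
    [0,0.01,0,0,0,0,0]
  ],
  "squeeze": 40
}}

```text
clock: 5.0
tcp_pos: [0.5153, 0.2462, 0.0565]
orientation: [-3.083, -0.605, -0.0]
contact_force: [0.1, -0.5, 3.1]
grip_width: 0.0272
```

Call:
{"method": "send_rows", "body": {
  "deltas": [
    [0,0,0,-0.02,0,0,0],
    [0,0,0,-0.07,0,0,0],
    [0,0,0,-0.15,0,0,0],
    [0,0,0,-0.27,0,0,0],
    [0,0,0,-0.4,0,0,0],
    [0,0,0,-0.55,0,0,0],
    [0,0,0,-0.7,0,0,0],
    [0,0,0,-0.85,0,0,0],
    [0,0,0,-0.95,0,0,0],
    [0,0,0,-1,0,0,0],
    [0,0,0,-1,0,0,0]
  ]
}}

```text
clock: 5.92
tcp_pos: [0.5162, 0.2467, 0.2088]
orientation: [-3.082, -0.605, -0.006]
contact_force: [-0.1, -0.1, -0.9]
grip_width: 0.0271
```

Call:
{"method": "send_rows", "body": {
  "deltas": [
    [0,-0.04,0.08,-0.1,0,0,0],
    [0,-0.11,0.23,-0.2,0,0,0],
    [0,-0.2,0.42,-0.25,0,0,0],
    [0,-0.3,0.62,-0.25,0,0,0],
    [0,-0.4,0.82,-0.25,0,0,0],
    [0,-0.46,0.95,-0.25,0,0,0]
  ]
}}

```text
clock: 6.42
tcp_pos: [0.5041, 0.0841, 0.2427]
orientation: [3.082, 0.601, -0.004]
contact_force: [0.5, -0.2, -1.6]
grip_width: 0.0268
```

Call:
{"method": "send_rows", "body": {
  "deltas": [
    [0,-0.08,0.16,0,0,0,0],
    [0,-0.17,0.35,0,0,0,0],
    [0,-0.27,0.55,0,0,0,0],
    [0,-0.36,0.75,0,0,0,0],
    [0,-0.46,0.95,0,0,0,0]
  ]
}}

```text
clock: 6.83
tcp_pos: [0.4942, -0.0714, 0.2428]
orientation: [-3.082, -0.606, 0.003]
contact_force: [0.7, -0.0, -0.0]
grip_width: 0.027
```

Call:
{"method": "send_rows", "body": {
  "deltas": [
    [0,-0.08,0.16,0,0,0,0],
    [0,-0.17,0.35,0,0,0,0],
    [0,-0.27,0.55,0,0,0,0],
    [0,-0.36,0.75,0,0,0,0],
    [0,-0.42,0.87,0,0,0,0],
    [0,-0.45,0.93,0,0,0,0],
    [0,-0.46,0.95,0,0,0,0],
    [0,-0.46,0.95,0,0,0,0],
    [0,-0.46,0.95,0,0,0,0],
    [0,-0.46,0.95,0,0,0,0]
  ]
}}

```text
clock: 7.67
tcp_pos: [0.4856, -0.2259, 0.2437]
orientation: [-3.081, -0.61, -0.0]
contact_force: [-0.7, -0.6, -1.4]
grip_width: 0.0273
```

Run:
```python
from h import *
from bench import r
F={n:r.grab_frame(n) for n in("wrist","scene","top")}; pickle.dump(F,open("F3.pkl","wb"))
p=F["wrist"]["pixels"];g=F["scene"]["pixels"][150:310,140:300];t=F["top"]["pixels"][150:250,380:480]
im=np.hstack([np.vstack([cv2.resize(p,(400,250)),cv2.resize(t,(350,350))if 0 else cv2.copyMakeBorder(cv2.resize(t,(350,350)),0,0,0,50,0)]),cv2.resize(g,(400,400))[:400] if 0 else cv2.copyMakeBorder(cv2.resize(g,(400,400)),0,200,0,0,0)])[:,:,::-1]
cv2.imwrite("pics/over.png",im); go(r.get_obs(),[.4885,-.228,.1])
```

```text
pos [ 0.4856 -0.2267  0.2439] t 7.8167 tilt [ 2.e-04  2.e-04 -1.e+00] shift [0.015 0.016 0.959]
```

View pics/over.png

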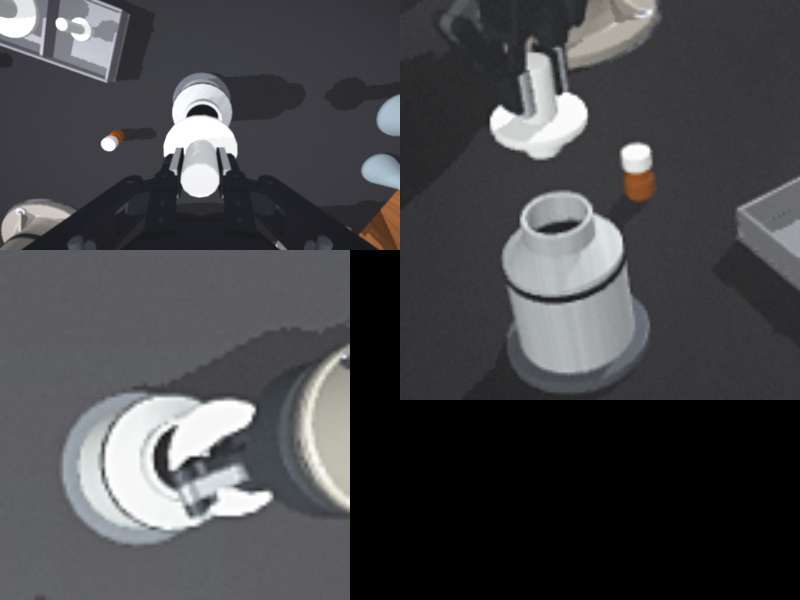

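The stopper hangs upright in the jaws. In the scene panel the flange spans x 490–588 with the plug foot at about (543,153), and the open mouth is below at (557,214). I'll check the in-hand offset.

Run:
```python
from h import *
F=load("F3"); s=F["scene"]; T=lambda u,v:((u-400)/2.5+140-.3,v/2.5+150-.3)
print("foot",onz(s,T(543,152),.192),"flange",onz(s,T(539,121),.222),"mouth",onz(s,T(557.5,214),.135))
def ext(c,rad):
    t=np.linspace(0,6.283,100);q=proj(s,np.c_[c[0]+rad*np.cos(t),c[1]+rad*np.sin(t),0*t+c[2]]);q=(q-[139.7,149.7])*2.5+[400,0];return q.min(0).round(),q.max(0).round()
print(ext([.4856,-.2267,.222],.034),ext([.4856,-.2267,.192],.013),ext([.4885,-.228,.135],.027))
```

```text
foot [ 0.48556951 -0.22920606  0.192     ] flange [ 0.49014915 -0.22987725  0.222     ] mouth [ 0.48790851 -0.22745927  0.135     ]
(array([491.,  90.]), array([589., 145.])) (array([528., 140.]), array([564., 162.])) (array([521., 192.]), array([594., 238.]))
```

Call:
{"method": "send_rows", "body": {
  "deltas": [
    [0,0.02,0.01,0.03,0,0,0],
    [0,0.02,0.01,0.1,0,0,0],
    [0,0.02,0.01,0.17,0,0,0],
    [0,0.02,0.01,0.24,0,0,0],
    [0,0.02,0.01,0.3,0,0,0],
    [0,0.02,0.01,0.35,0,0,0],
    [0,0.02,0.01,0.4,0,0,0],
    [0,0.02,0.01,0.44,0,0,0],
    [0,0.02,0.01,0.48,0,0,0],
    [0,0.02,0.01,0.5,0,0,0],
    [0,0.02,0.01,0.51,0,0,0],
    [0,0.02,0.01,0.51,0,0,0],
    [0,0.02,0.01,0.51,0,0,0]
  ]
}}

```text
clock: 8.9
tcp_pos: [0.4888, -0.2283, 0.1676]
orientation: [3.082, 0.605, 0.001]
contact_force: [-0.6, -1.2, -0.6]
grip_width: 0.0269
```

Run:
```python
from h import *
from bench import r
F={n:r.grab_frame(n) for n in("wrist","scene")}; o=r.get_obs(); print(o["contact_force"]); go(o,[.4885,-.228,.1649])
cv2.imwrite("pics/in.png",np.hstack([cv2.resize(F["scene"]["pixels"][170:290,150:270],(400,400)),cv2.resize(F["wrist"]["pixels"][80:400,160:480],(400,400))])[:,:,::-1])
```

```text
[ 0.54447125 -0.93214424 -1.13368772]
pos [ 0.4889 -0.2283  0.1677] t 9.0 tilt [ 8.e-04 -3.e-04 -1.e+00] shift [-0.001 -0.003  0.019]
```

View pics/in.png

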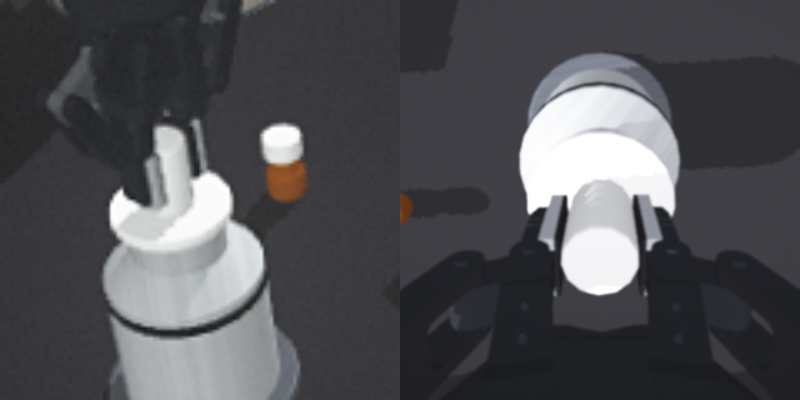

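The plug is in the neck: the flange, at crop (170,210), sits centred just above the rim with no contact force yet. I'll lower it the last 2–3 mm.

Call:
{"method": "send_rows", "body": {
  "deltas": [
    [0,0,0,0.005,0,0,0],
    [0,0,0,0.01,0,0,0],
    [0,0,0,0.015,0,0,0],
    [0,0,0,0.02,0,0,0],
    [0,0,0,0.02,0,0,0],
    [0,0,0,0.02,0,0,0]
  ]
}}

```text
clock: 9.5
tcp_pos: [0.4887, -0.2282, 0.1645]
orientation: [3.083, 0.605, 0.0]
contact_force: [-1.5, 0.3, 0.9]
grip_width: 0.0271
```

Call:
{"method": "send_rows", "body": {
  "deltas": [
    [0,0,0,0.003,0,0,0],
    [0,0,0,0.006,0,0,0],
    [0,0,0,0.008,0,0,0],
    [0,0,0,0.008,0,0,0]
  ]
}}

```text
clock: 9.83
tcp_pos: [0.4888, -0.2283, 0.1642]
orientation: [3.082, 0.605, 0.001]
contact_force: [-3.8, 1.5, 9.8]
grip_width: 0.0267
```

Contact: 9.8 N upward, so the flange is on the rim. I'll release slowly and retreat straight up.

Call:
{"method": "send_rows", "body": {
  "deltas": [
    [0.33,0,0,-0.004,0,0,0],
    [0.4,0,0,-0.004,0,0,0],
    [0.5,0,0,-0.004,0,0,0],
    [0.7,0,0,-0.004,0,0,0],
    [0.9,0,0,-0.004,0,0,0],
    [1,0,0,-0.004,0,0,0],
    [1,0,0,-0.004,0,0,0],
    [1,0,0,-0.004,0,0,0],
    [1,0,0,-0.004,0,0,0],
    [1,0,0,-0.004,0,0,0]
  ]
}}

```text
clock: 10.67
tcp_pos: [0.4886, -0.2282, 0.1637]
orientation: [3.083, 0.605, 0.0]
contact_force: [0.0, -0.3, -0.5]
grip_width: 0.0852
```

Call:
{"method": "send_rows", "body": {
  "deltas": [
    [1,0,0,-0.03,0,0,0],
    [1,0,0,-0.1,0,0,0],
    [1,0,0,-0.2,0,0,0],
    [1,0,0,-0.35,0,0,0],
    [1,0,0,-0.5,0,0,0],
    [1,0,0,-0.65,0,0,0],
    [1,0,0,-0.8,0,0,0],
    [1,0,0,-0.8,0,0,0],
    [1,0,0,-0.8,0,0,0]
  ]
}}

```text
clock: 11.42
tcp_pos: [0.4894, -0.2285, 0.286]
orientation: [3.081, 0.605, 0.005]
contact_force: [-0.2, -0.3, -0.5]
grip_width: 0.0854
```

Run:
```python
from h import *
from bench import r
F={n:r.grab_frame(n) for n in("wrist","scene")}; o=r.get_obs(); print(o["clock"],o["contact_force"],o["grip_width"],o["tcp_pos"])
s=F["scene"]
def ext(c,rad):
    t=np.linspace(0,6.283,100);q=proj(s,np.c_[c[0]+rad*np.cos(t),c[1]+rad*np.sin(t),0*t+c[2]]);return ((q.min(0)-[140,130])*2).round(),((q.max(0)-[140,130])*2).round()
print("pred flange",ext([.4885,-.228,.143],.034),"post top",ext([.4885,-.228,.187],.014))
cv2.imwrite("pics/fin.png",np.vstack([cv2.resize(s["pixels"][130:290,140:440],(600,320)),cv2.resize(F["wrist"]["pixels"][:280],(600,262))])[:,:,::-1])
```

```text
11.5167 [-0.12320337 -0.72314478 -0.15834759] 0.08536233462957338 [ 0.48820408 -0.22810622  0.28357641]
pred flange (array([ 87., 182.]), array([161., 228.])) post top (array([102., 157.]), array([133., 176.]))
```

View pics/fin.png

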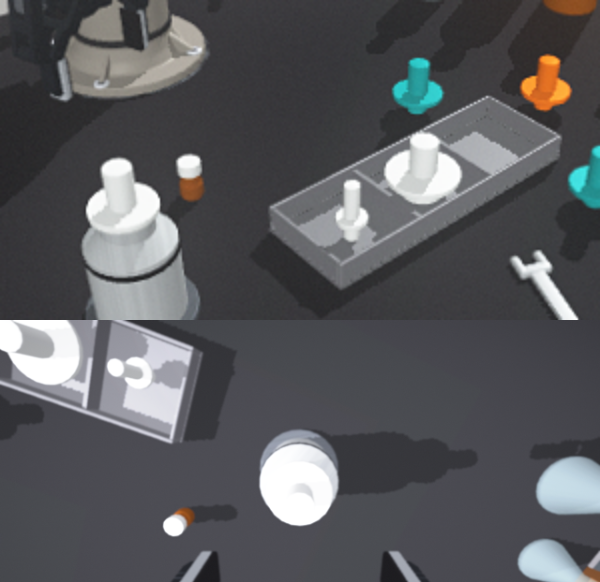

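The stopper stands upright on the flask. Its flange spans x 87–160 and y 183–229 (predicted 87–161 and 182–228), and its post top is at (118,165) as predicted. The small and large stoppers are still in the bin, and the gripper is clear.

```bash
python3 -c "
from bench import r
print(r.hand_in())"
```

```text
the job is handed in; nothing more can be done
None
```

I took the middle-sized white stopper from the end compartment and lowered it plug first into the flask's neck. I held it until the flange met the rim (9.8 N upward), then released it, moved the gripper straight up and handed the job in at about 11.5 s.

- **Placement:** in the last pictures the stopper is upright, with its flange within about a pixel of the predicted seated position.
- **Bystanders:** the small and large stoppers are still standing in their compartments.
- **Gripper:** it is fully open, well above the stopper, with no contact force.
- **Disagreements:** camera estimates of the stopper's position differed by 2–5 mm between views, and of the mouth by about 2 mm. Both were well inside the 10 mm clearance. No check failed.

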